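Load position of the rivet feeder

TASK

Get the bench rivet feeder ready for loading: first press both magazine lids down until they are fully home on their tubes, then draw the spring-loaded slide out by its crossbar handle until the slide's pointer lines up with the pointer of the mark rider on the scale bar, and keep it there. Finish while still holding the handle at the mark, because the spring pulls the slide back if you let go; do not shift the mark rider, and leave the other things on the bench where they are.

Things in the scene. Friction and masses are not known exactly. Their poses are not given: they have to be found in the camera images.
- feeder: Rivet feeder fixed to the bench: grey base plate, own x -130 to +85 mm, 116 mm wide, 10 mm thick. Origin on the bench at its centre line; z up; own -x (roughly to the robot) is the way the slide is drawn. Block at the far end (x 20 to 80 mm, 32 mm high) with two clear tubes at own (52, +29) and (52, -29) mm, rims 68 mm up. Spring tube at y -36 mm, up to 29 mm high; scale bar at y +43 mm, 22 mm high.
- cap_left (a joint): How far the lid of the left tube (at own y +29 mm of the feeder) stands proud, in m: 0 is fully home, at most 0.012; it starts 0.006 to 0.011 proud. The lid slides straight down against about 6 N of friction, has no spring and stays where it is left; at 0 it meets a solid stop.
- cap_right (a joint): The same for the lid of the right tube (at own y -29 mm of the feeder).
- cap_left_top (a point): Centre of the flat upper face of the left lid, a black disc with a grey centre, 40 mm in diameter, 8 mm thick; 76 mm above the bench when fully home.
- cap_right_top (a point): Centre of the flat upper face of the right lid, same size; 76 mm above the bench when fully home.
- feed_slide: Steel slide, 25 mm wide, on the feeder's centre line, axes as the feeder; its origin is the feeder's when fully in (the start) and moves to the feeder's -x as it is drawn, by up to 75 mm. A spring pulls it back in: about 3.3 N at the start, plus 1.1 N for each 10 mm drawn, and 0.4 N friction. It returns by itself when let go.
- handle (a point): Centre of the slide's wooden crossbar handle: round bar, 16 mm thick, 56 mm long, along the feeder's y, centre 56 mm above the bench, on a steel upright 9 mm thick and 30 mm wide. It can be pinched from above, one finger in front and one behind (along the feeder's x); with the slide in, 69 mm are free between the bar and the lids, and nothing stands in front.
- slide_pointer (a point): Tip of the small brass pointer on the slide, 31 mm to the feeder's +y of the handle's centre and level with the bar's axis along the travel; 24 mm above the bench. It points to the feeder's +y.
- mark_tip (a point): Tip of the pointer of the mark rider, a dark steel clip 16 mm long on the scale bar that points to the slide (feeder's -y); 26 mm above the bench, axes as the feeder. It lies 30 to 55 mm from the slide pointer's start, towards the feeder's -x. The slide is at the mark when both tips have the same own x of the feeder. The rider is held by friction only.
- beeswax: Bystander: round cake of wax, 39 mm across, 13 mm high, loose; origin at the centre of its underside.
- spool: Bystander: grey thread spool, 32 mm across, 42 mm high, loose, standing; origin at the centre of its underside.
- iron: Bystander: pricking iron, a steel hand tool 96 mm long, 12 mm wide, 9 mm high, lying loose; long axis its own y.
- mallet: Bystander: mallet 208 mm long, 49 mm thick, lying loose; long axis its own y.
- rivet_tin: Bystander: small round tin 56 mm across, 35 mm high, loose; origin at the centre of its underside.

How it is judged:
On the way, in this order (a step that is already met when the one before it is completed fails the run):
1. both lids are pressed fully home (value of joint each of cap_left, cap_right below 0.002 m), for 0.2 s.
2. the slide is drawn to the mark and held there by the fingers (all of step 1 and x of slide_pointer in the frame of mark_tip between -0.004 and 0.004 m and contact force between the fingers and feed_slide above 1.5 N and linear speed of feed_slide below 0.01 m/s), for 0.4 s.
At the end, for the whole second after the job is handed in: Both lids stand less than 2 mm proud; the slide's pointer is within 4 mm of the mark rider's pointer along the feeder's x, the slide is at rest (under 10 mm/s) and the fingers still press on it with more than 1.5 N (all of step 2); the arm keeps its last pose, push and grip.
It fails at once if the mark rider is shifted by more than 3 mm (distance of mark_tip from where it was at the start of the episode above 0.003 m).
It fails at once if a bystander (wax, spool, pricking iron, mallet or tin) is moved by more than 30 mm (distance of any of beeswax, spool, iron, mallet, rivet_tin from where it was at the start of the episode above 0.03 m).
It also fails if it takes over 45 s, if anything falls off the work surface, if the arm or the gripper's body presses on something with over 40 N, if the wrist force passes 120 N, or if a joint passes its speed limit or range.

ROBOT

A 6-joint arm with a two-finger parallel gripper is mounted at the origin on a cart in front of the work surface, level with it; the furniture and walls round the work are solid. World frame = base frame: x ahead of the robot, y to its left, z up, the work surface at z = 0. Lengths are in m, angles in rad, forces in N, time in s.
With the tool pointing down it reaches from about 0.275 to 0.975 m from the base axis. Payload 8.4 kg.
Tool frame: the origin (TCP) lies on the centre line of the jaws, within the pads' length; the fingertips stand 14 mm ahead of it and the grasp point (between the pads) lies 5 mm behind it (robot.tcp_to_tips is the x of the fingertips in the tool frame, in m); x points along the fingers, y is the direction in which the jaws open and shut, and the axes are right-handed (so a half turn about x gives the same grasp; the last joint's range is limited). The gripper opens to 92 mm and grips with 3 to 60 N. Pads are 20 mm wide; open, the fingers measure 128 mm over their backs; the gripper's body (75 mm by 189 mm) begins 69 mm behind the grasp point.
Start: joints at [1.196, 0.353, 1.633, -0, 1.155, -0.002], TCP at [0.228, 0.582, 0.229] pointing down, gripper open.
Joint ranges: [-2.63, 2.63], [-0.92, 2.1], [0.06, 2.66], [-1.3, 4.44], [0, 2.69], [-3.02, 3.02]. Speed limits (rad/s): [2.22, 2.22, 2.79, 3.14, 3.14, 3.14].

INTERFACE

Orientations are given as a unit quaternion [x, y, z, w].
In Python, from rig import telemetry, optics, ticket, models, robot gives the robot as it stands.
- The arm moves only by the shell command python3 -m inch 'ROWS' [OPENING] [FORCE]. ROWS is text: rows parted by semicolons, each of 6 numbers parted by spaces: the shift along the tool's x, y, z in mm, then the turn, a rotation vector about the tool's x, y, z in rad. A call has 1 to 12 rows; each row is the pose to reach, as a shift and turn from the pose commanded when the call began, along the tool's axes at that moment; what a row does not reach only later rows make up. A row lasts 1/8 s, in which the tool goes at most 62.5 mm and 10.7 degrees, less where a joint would pass 70% of its speed; a pose out of reach is approached as far as the arm can. A call with a gripper value outside its range is refused whole. OPENING is the finger opening in mm, from 0 to 91.9, set as the call begins (- or left out, the last holds). The fingers move at their own pace and stop on an object; FORCE is the grip in N (left out, the last holds). Time passes only in rows, so rows that repeat a pose let the fingers close. It gives the time, the measured TCP pose, the force and the opening at its end, in the units of the state.
- telemetry.state(): the state, without advancing time (a new reading comes with each control period).
- optics.capture(name): name is "scene" or "top" or "wrist"; returns a dict with "image" (480x640x3 uint8, red, green, blue), "range_z" (480x640 float32, m along the optical axis (not along the pixel's ray), 0 where there is no reading), "vertical_fov" (degrees; the focal length in pixels is half the picture's height over the tangent of half this angle, whatever the lens; pixels are square), "cx", "cy" (the principal point, pixels), "k1" (the pictures are not rectified: a ray, as slopes to the right and down, at radius r is drawn at 1 + k1 r^2 times it, then the intrinsics apply), "eye" and "rotation" of the camera in the world. Camera axes: x right, y down, z forward; pixel columns grow to the right and rows downward; lengths in m; the calibration is good to about 2 mm. A picture is of the moment at which its call begins.
- ticket.close_job(): hands the job in, once; it reports no verdict.
Trained networks look in a picture, given as the dict that the camera call returned (one of the last four; its "shot" number tells which), for a name from the list of things; names that differ only in an ending like _2 or _b are one class to them, and where a whole thing is asked for, a point or a joint stands for the part that bears it (a point fixed in the world has none). Each returns a list of dicts, best first, with "score" (0 to 1); they miss things now and then, are a little off and sometimes report something else, mostly with a low value. They report only what shows in the picture. A call takes as long as a camera call.
- models.boxes_of(picture, label): "point" ([column, row] in pixels, amid what is visible of it).
- models.regions_of(picture, label): "pixels" (480x640 bool, what is visible of it) and "point" ([column, row] in pixels, amid what is visible of it).
The state is a dict: "clock": time; "joints": joint angles; "qvel": joint speeds; "effort": joint torques, N m; "ee_pos": TCP position; "orientation": TCP orientation; "contact_force": force on the tool from outside, world axes, zero at the start; "ft_torque": the same for the moment, N m; "finger_gap": finger opening in m.
Only numpy, scipy, OpenCV 4.12 (cv2) and the standard library are available. Lean on these libraries where they do the work, as an engineer would, in place of code of your own. Each camera call takes 0.05 s, during which the arm holds its last target. There are 200 camera calls.

## Working session

There is one attempt and no reset: what is moved stays moved. The work goes in short steps, Python scripts to look and compute and a shell command to move; the robot and the scene stay as the last step left them, time stands still between calls to the robot, and variables do not carry over. Pictures are saved under pics/ and viewed, about 8 in all and at most 12, crops included, and the job is handed in when it is done.

```bash
mkdir -p pics; cat > h.py <<'E'
import numpy as np, cv2
from rig import telemetry, optics, models
from scipy.spatial.transform import Rotation as R
def K(p):
    f=240/np.tan(np.radians(p["vertical_fov"])/2)
    return f
def world(p,uv,z=None,plane=None):
    """z: range; plane: world height"""
    f=K(p); d=np.array([(uv[0]-p["cx"])/f,(uv[1]-p["cy"])/f]); s=d.copy()
    for _ in range(20): s=d/(1+p["k1"]*(s@s))
    ray=np.array([s[0],s[1],1.]); M=np.array(p["rotation"])
    if M.shape!=(3,3): M=R.from_quat(M).as_matrix()
    w=M@ray; e=np.array(p["eye"])
    return e+w*(z if plane is None else (plane-e[2])/w[2])
def rng(p,uv,r=2):
    u,v=int(round(uv[0])),int(round(uv[1])); a=p["range_z"][max(v-r,0):v+r+1,max(u-r,0):u+r+1]; a=a[a>0]
    return np.median(a) if a.size else 0
def save(p,n): cv2.imwrite("pics/"+n,p["image"][:,:,::-1])
E
python3 - <<'E'
from h import *
s=telemetry.state(); print(s["ee_pos"],s["orientation"],s["clock"])
for c in("scene","top"):
    p=optics.capture(c); save(p,c+"1.png"); print(c,p["vertical_fov"],p["k1"],p["eye"],np.shape(p["rotation"]))
    for l in "cap_left_top cap_right_top handle slide_pointer mark_tip beeswax spool iron mallet rivet_tin".split():
        for d in models.boxes_of(p,l)[:2]:
            print(l,round(d["score"],2),np.round(d["point"]),np.round(world(p,d["point"],rng(p,d["point"])),3))
E
```

```text
[0.22747021 0.58166436 0.2278896 ] [ 0.13059163  0.69494862 -0.13149249  0.69476757] 0.0
scene 52.15066587576623 -0.05325260513349706 [0.25893163 0.52190759 0.43514814] (4,)
cap_left_top 0.66 [279. 284.] [ 0.611 -0.041  0.084]
cap_right_top 0.81 [289. 269.] [ 0.621 -0.089  0.085]
handle 0.92 [340. 308.] [ 0.54  -0.113  0.021]
handle 0.74 [408. 251.] [ 0.517 -0.408  0.011]
slide_pointer 0.77 [343. 309.] [ 0.529 -0.096  0.032]
slide_pointer 0.56 [322. 316.] [ 0.559 -0.082  0.019]
mark_tip 0.71 [346. 308.] [ 0.525 -0.099  0.034]
mark_tip 0.45 [373. 330.] [ 0.47  -0.076  0.022]
beeswax 0.66 [285. 348.] [0.573 0.011 0.013]
spool 0.74 [288. 268.] [ 0.624 -0.09   0.087]
iron 0.63 [364. 293.] [ 0.535 -0.205  0.007]
mallet 0.87 [407. 250.] [ 0.519 -0.407  0.014]
mallet 0.21 [285. 347.] [0.575 0.008 0.011]
rivet_tin 0.9 [339. 235.] [ 0.672 -0.394  0.024]
rivet_tin 0.26 [371. 328.] [ 0.473 -0.077  0.025]
top 47.27629976546235 -0.0592487649036949 [ 0.45962962 -0.20592407  0.94136027] (4,)
cap_left_top 0.69 [228. 222.] [ 0.616 -0.054  0.083]
cap_left_top 0.59 [446. 187.] [ 0.681 -0.417  0.033]
cap_right_top 0.81 [260. 208.] [ 0.638 -0.106  0.086]
cap_right_top 0.19 [319. 261.] [ 0.56  -0.199  0.008]
handle 0.58 [262. 268.] [ 0.548 -0.102  0.019]
slide_pointer 0.57 [262. 266.] [ 0.552 -0.102  0.019]
beeswax 0.65 [202. 253.] [0.577 0.002 0.01 ]
spool 0.92 [297. 193.] [ 0.672 -0.163  0.039]
iron 0.7 [319. 261.] [ 0.56  -0.199  0.007]
mallet 0.59 [448. 276.] [ 0.529 -0.412  0.033]
rivet_tin 0.6 [446. 189.] [ 0.678 -0.417  0.034]
```

```bash
python3 - <<'E'
import cv2
a=cv2.imread("pics/top1.png")[150:350,150:350]; b=cv2.imread("pics/scene1.png")[220:400,230:430]
a=cv2.resize(a,(400,400),interpolation=cv2.INTER_CUBIC); b=cv2.resize(b,(400,360),interpolation=cv2.INTER_CUBIC)
b=cv2.copyMakeBorder(b,0,40,0,0,0); cv2.imwrite("pics/c1.png",cv2.hconcat([a,b]))
E
```

```text
(no output)
```

View pics/c1.png

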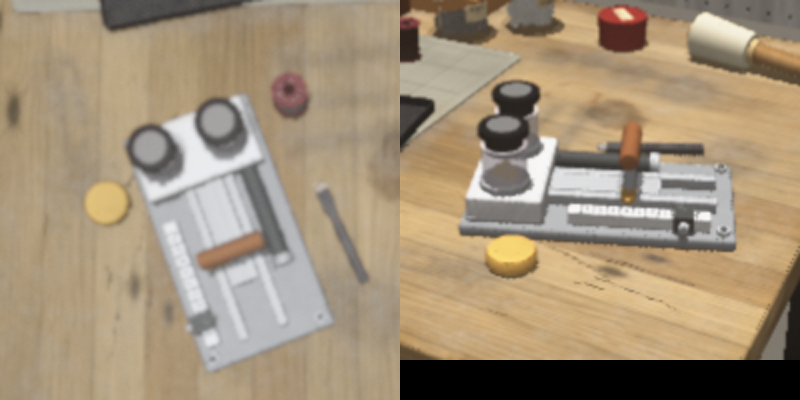

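Both views agree: the lids, crossbar and rider (top-picture pixels (226,224), (258,212), (265,275) and (251,310)) fit a feeder yawed about 23°. The spool, wax and iron are clear of it. Next I work out the approach.

```bash
cat >> h.py <<'E'
def plan(target,yaw):
    """shift mm & rotvec in tool axes to tool-down pose with tool y along feeder x at yaw (either sign, smaller turn)"""
    s=telemetry.state(); T=R.from_quat(s["orientation"]); out=[]
    for k in (0,np.pi):
        y=np.array([np.cos(yaw+k),np.sin(yaw+k),0]); x=np.array([0,0,-1.]); M=np.c_[x,y,np.cross(x,y)]
        rv=(T.inv()*R.from_matrix(M)).as_rotvec(); out.append(rv)
    rv=min(out,key=np.linalg.norm)
    return np.round(T.inv().apply(np.array(target)-s["ee_pos"])*1000,1),np.round(rv,3)
E
python3 - <<'E'
from h import *
p=optics.capture("top")
L=world(p,(226,224.5),plane=.083);Rr=world(p,(258.5,212),plane=.083);H=world(p,(265.5,275),plane=.056)
d=L-Rr; yaw=np.arctan2(-d[0],d[1]); x=np.array([np.cos(yaw),np.sin(yaw),0]); O=(L+Rr)/2-x*.052
print(L,Rr,np.linalg.norm(d),H,np.degrees(yaw),O,"handle pred",O-x*.045)
s=telemetry.state();print(R.from_quat(s["orientation"]).as_matrix().round(2))
print(plan([*(O-x*.0)[:2],.27],yaw), s["joints"])
w=optics.capture("wrist");print(R.from_quat(w["rotation"]).as_matrix().round(2),w["eye"]-s["ee_pos"],w["vertical_fov"])
E
```

```text
[ 0.6124336  -0.05161745  0.083     ] [ 0.6320566  -0.10348367  0.083     ] 0.05545418876801751 [ 0.5334341  -0.11231402  0.056     ] 20.723575951487145 [ 0.57360958 -0.09595127  0.083     ] handle pred [ 0.53152115 -0.11187496  0.083     ]
[[ 0.    0.36  0.93]
 [ 0.    0.93 -0.36]
 [-1.    0.   -0.  ]]
(array([ -41.4, -505.5,  569.2]), array([ 0.836, -0.   , -0.   ])) [ 1.19561127e+00  3.52983086e-01  1.63340084e+00  8.29346107e-06
  1.15518342e+00 -2.39781645e-03]
[[ 0.36  0.9   0.24]
 [ 0.93 -0.35 -0.1 ]
 [-0.    0.26 -0.96]] [-0.069669    0.02608105  0.15597043] 61.83368211287912
```

```bash
python3 -m inch '-41 -505 569 0.836 0 0;-41 -505 569 0.836 0 0;-41 -505 569 0.836 0 0;-41 -505 569 0.836 0 0;-41 -505 569 0.836 0 0;-41 -505 569 0.836 0 0;-41 -505 569 0.836 0 0;-41 -505 569 0.836 0 0;-41 -505 569 0.836 0 0;-41 -505 569 0.836 0 0;-41 -505 569 0.836 0 0;-41 -505 569 0.836 0 0' 0 20
python3 - <<'E'
from h import *
s=telemetry.state(); print(s["clock"],s["ee_pos"],s["contact_force"],s["joints"].round(2) if hasattr(s["joints"],"round") else s["joints"])
p=optics.capture("wrist"); save(p,"w1.png")
for l in "cap_left_top cap_right_top handle slide_pointer mark_tip".split():
    for d in models.regions_of(p,l)[:2]:
        q=d["point"];print(l,round(d["score"],2),np.round(q),d["pixels"].sum(),np.round(world(p,q,rng(p,q)),4))
E
```

```text
clock: 2.7
ee_pos: [0.569, -0.087, 0.2693]
orientation: [0.402, 0.582, -0.402, 0.582]
contact_force: [0.0, 1.4, 0.2]
finger_gap: 0.0004
2.7 [ 0.56899167 -0.08700518  0.2693007 ] [0.02344818 1.36915184 0.21612313] [-0.15  0.24  1.7   0.    1.2  -0.52]
cap_left_top 0.91 [378. 196.] 1682 [ 0.6131 -0.0518  0.0847]
cap_left_top 0.26 [373. 258.] 1491 [ 0.6305 -0.1046  0.0863]
cap_right_top 0.7 [372. 256.] 1403 [ 0.6295 -0.1035  0.0865]
handle 0.59 [279. 214.] 2812 [ 0.5383 -0.1113  0.0205]
handle 0.34 [375. 256.] 1523 [ 0.6319 -0.1021  0.0863]
slide_pointer 0.97 [279. 212.] 2778 [ 0.5374 -0.1096  0.0201]
mark_tip 0.68 [226. 163.] 331 [ 0.4726 -0.0807  0.0264]
mark_tip 0.21 [279. 216.] 2808 [ 0.5389 -0.1135  0.0211]
```

View pics/w1.png

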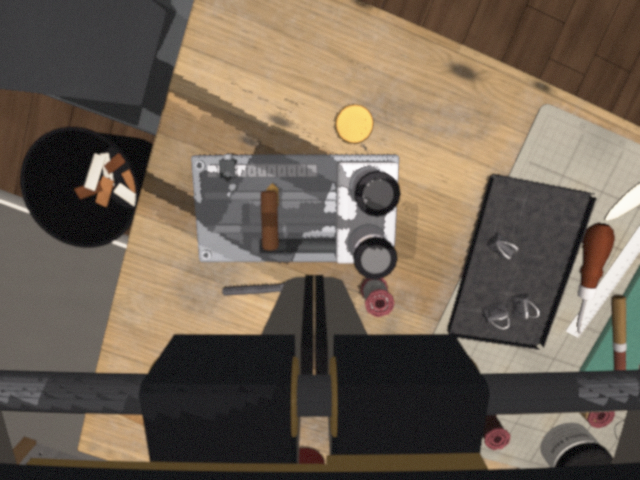

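The wrist view shows the lids at (377,190) and (375,256), the crossbar at (270,219) and the rider at (228,165), matching the earlier fit. The fingers are closed. Next: move over the left lid.

```bash
python3 - <<'E'
from h import *
y=np.radians(20.7)
print(plan([.613,-.0515,.115],y),plan([.631,-.1035,.115],y))
E
```

```text
(array([153.7,  54.1, -14.3]), array([ 0.001, -0.001,  0.001])) (array([153.6,  52.5,  40.7]), array([ 0.001, -0.001,  0.001]))
```

```bash
python3 -m inch '60 54 -14 0 0 0;120 54 -14 0 0 0;154 54 -14 0 0 0;160 54 -14 0 0 0;166 54 -14 0 0 0;168 54 -14 0 0 0;170 54 -14 0 0 0;172 54 -14 0 0 0;172 54 -14 0 0 0'
```

```text
clock: 4.12
ee_pos: [0.6145, -0.0529, 0.0978]
orientation: [0.402, 0.581, -0.402, 0.582]
contact_force: [-0.4, 0.3, 5.8]
finger_gap: 0.0002
```

```bash
python3 -m inch '2 0 0 0 0 0;4 0 0 0 0 0;5 0 0 0 0 0;5 0 0 0 0 0'
```

```text
clock: 4.62
ee_pos: [0.6144, -0.0529, 0.0926]
orientation: [0.402, 0.581, -0.402, 0.582]
contact_force: [0.8, 0.1, 5.8]
finger_gap: 0.0004
```

```bash
python3 -m inch '1 0 0 0 0 0;2 0 0 0 0 0;3 0 0 0 0 0;3 0 0 0 0 0'
```

```text
clock: 5.12
ee_pos: [0.6145, -0.0529, 0.0903]
orientation: [0.402, 0.581, -0.402, 0.582]
contact_force: [-1.8, -0.2, 12.0]
finger_gap: 0.0003
```

```bash
python3 -m inch '1 0 0 0 0 0;1 0 0 0 0 0'; python3 -m inch '-30 0 0 0 0 0;-30 -1 56 0 0 0;-30 -1 56 0 0 0;-12 -1 56 0 0 0;-8 -1 56 0 0 0;-6 -1 56 0 0 0;-4 -1 56 0 0 0;-2 -1 56 0 0 0;-1 -1 56 0 0 0;0 -1 56 0 0 0;0 -1 56 0 0 0'
```

```text
clock: 5.38
ee_pos: [0.6145, -0.0529, 0.0902]
orientation: [0.402, 0.581, -0.402, 0.582]
contact_force: [-4.3, -0.4, 22.0]
finger_gap: 0.0006
clock: 6.75
ee_pos: [0.6325, -0.1051, 0.0902]
orientation: [0.401, 0.582, -0.402, 0.582]
contact_force: [-8.2, -3.2, 28.5]
finger_gap: 0.0004
```

```bash
python3 -m inch '-40 0 0 0 0 0;-80 0 0 0 0 0;-80 -50 -15 0 0 0;-80 -97 -29 0 0 0;-80 -97 -29 0 0 0'; python3 -m inch '0 0 0 0 0 0;0 0 0 0 0 0' 60
python3 - <<'E'
from h import *
out=[]
for c in("wrist","top","scene"):
    p=optics.capture(c)
    save(p,c+"2.png")
    for l in "cap_left_top cap_right_top handle slide_pointer mark_tip".split():
        for d in models.regions_of(p,l)[:1]:
            q=d["point"];print(c,l,round(d["score"],2),np.round(q),d["pixels"].sum(),np.round(world(p,q,rng(p,q)),4))
a=cv2.imread("pics/wrist2.png")[60:360,120:520]; cv2.imwrite("pics/w2c.png",cv2.resize(a,(800,600),interpolation=cv2.INTER_CUBIC))
E
```

```text
clock: 7.38
ee_pos: [0.5272, -0.1115, 0.1667]
orientation: [0.401, 0.584, -0.402, 0.58]
contact_force: [0.5, -0.1, -0.0]
finger_gap: 0.0006
clock: 7.62
ee_pos: [0.5327, -0.1123, 0.1677]
orientation: [0.402, 0.582, -0.402, 0.582]
contact_force: [-0.5, -0.1, -0.1]
finger_gap: 0.0186
wrist cap_left_top 0.65 [471. 202.] 3034 [ 0.6139 -0.0507  0.0757]
wrist cap_right_top 0.58 [457. 283.] 2702 [ 0.6302 -0.1032  0.076 ]
wrist handle 0.82 [322. 228.] 4994 [ 0.5335 -0.1029  0.062 ]
wrist slide_pointer 0.91 [326. 227.] 4784 [ 0.5366 -0.1019  0.0577]
wrist mark_tip 0.85 [255. 166.] 616 [ 0.4742 -0.0844  0.0266]
scene cap_left_top 0.6 [278. 287.] 334 [ 0.6157 -0.0443  0.076 ]
scene cap_right_top 0.87 [286. 272.] 296 [ 0.6317 -0.0947  0.0764]
scene handle 0.75 [342. 309.] 770 [ 0.5299 -0.0964  0.0326]
scene mark_tip 0.66 [372. 330.] 159 [ 0.4698 -0.0755  0.022 ]
```

View pics/w2c.png

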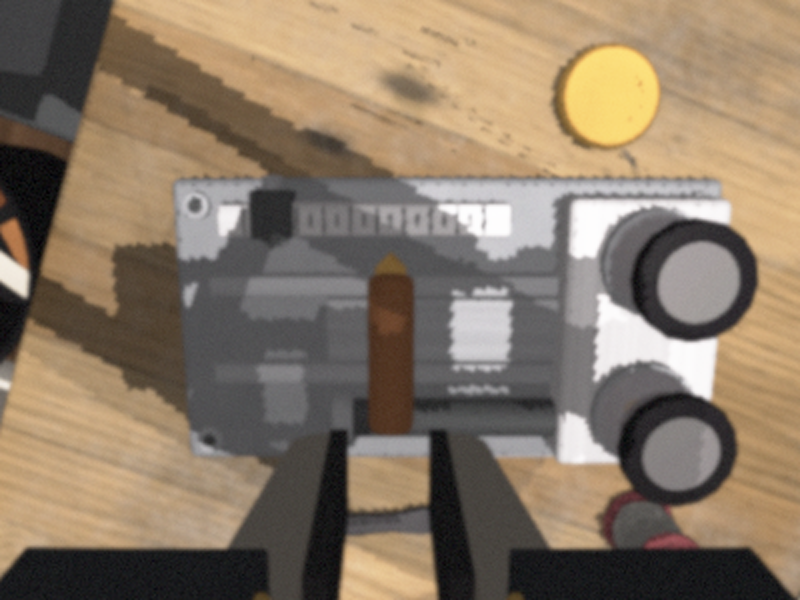

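Both lids now measure 76 mm high. The bar spans (315,197)–(315,276), the slide pointer tip is at (315,187) and the rider centre is at about (256,167).

```bash
python3 - <<'E'
from h import *
p=optics.capture("wrist")
L=np.array([.6139,-.0507]);Rr=np.array([.6302,-.1032])
# cap centres from fitted grey discs
for n,uv in(("L",(120+699/2,60+283/2)),("R",(120+682/2,60+453/2))): print(n,world(p,uv,plane=.076))
l=world(p,(469.5,201.5),plane=.076);r=world(p,(461,286.5),plane=.076);d=l-r;yaw=np.arctan2(-d[0],d[1]);print(np.degrees(yaw),np.linalg.norm(d))
# plate top edge direction
e=world(p,(120+725/2,60+180/2),plane=.01)-world(p,(120+175/2,60+180/2),plane=.01);print("edge yaw",np.degrees(np.arctan2(e[1],e[0])))
y=np.radians(21.2);fx=np.array([np.cos(y),np.sin(y)])
H=world(p,(315.5,236.5),plane=.062);print("H",H,rng(p,(315.5,236)))
H1=world(p,(315.5,236.5),rng(p,(315.5,236)));print(H1)
t=world(p,(315.5,187),plane=.024);m=world(p,(256,167.5),rng(p,(256,167.5)));print(t,m)
print("along x: H,t,m",[v[:2]@fx for v in(H,t,m)],"draw",(m-t)[:2]@fx)
print(plan([*H[:2],.051],np.radians(20.9)))
E
```

```text
L [ 0.61211688 -0.05110282  0.076     ]
R [ 0.63267213 -0.10486851  0.076     ]
20.922441085107813 0.0575609980217476
edge yaw 20.83865403634534
H [ 0.53069945 -0.11047251  0.062     ] 0.26970294
[ 0.53053595 -0.1100589   0.06364068]
[ 0.52081549 -0.08405146  0.024     ] [ 0.47452513 -0.08575939  0.02615754]
along x: H,t,m [np.float64(0.45483415607799615), np.float64(0.45517360159156844), np.float64(0.4113983670910288)] draw -0.04377523450053967
(array([ 1.17e+02, -1.00e-01, -2.40e+00]), array([-0.003, -0.   ,  0.   ]))
```

```bash
python3 -m inch '50 0 -2 0 0 0;85 0 -2 0 0 0;105 0 -2 0 0 0;117 0 -2 0 0 0;117 0 -2 0 0 0' 60; python3 -m inch '0 0 0 0 0 0;0 0 0 0 0 0;0 0 0 0 0 0;0 0 0 0 0 0;0 0 0 0 0 0' 0 30
```

```text
clock: 9.2
ee_pos: [0.5307, -0.1107, 0.0505]
orientation: [0.402, 0.582, -0.402, 0.582]
contact_force: [-0.2, -0.3, -0.5]
finger_gap: 0.0599
clock: 9.82
ee_pos: [0.5317, -0.1107, 0.0512]
orientation: [0.402, 0.581, -0.402, 0.582]
contact_force: [3.2, 1.3, -1.2]
finger_gap: 0.0152
```

The jaws are closed on the bar with a 15 mm gap. I'll draw it most of the way, then look.

```bash
python3 -m inch '0 -7 0 0 0 0;0 -14 0 0 0 0;0 -21 0 0 0 0;0 -28 0 0 0 0;0 -35 0 0 0 0;0 -41 0 0 0 0;0 -43 0 0 0 0;0 -43 0 0 0 0;0 -43 0 0 0 0'
python3 - <<'E'
from h import *
p=optics.capture("wrist");save(p,"wrist3.png")
for l in "handle slide_pointer mark_tip".split():
    for d in models.regions_of(p,l)[:1]:
        q=d["point"];print(l,round(d["score"],2),np.round(q),np.round(world(p,q,rng(p,q)),4))
t=optics.capture("scene");save(t,"scene3.png");save(optics.capture("top"),"top3.png")
a=cv2.resize(p["image"][60:260,180:380],(600,600),interpolation=cv2.INTER_CUBIC)
cv2.imwrite("pics/w3c.png",a[:,:,::-1])
E
```

```text
clock: 10.95
ee_pos: [0.4923, -0.1257, 0.0512]
orientation: [0.403, 0.581, -0.401, 0.583]
contact_force: [6.0, 5.4, -3.1]
finger_gap: 0.0153
handle 0.83 [380. 282.] [ 0.5224 -0.115   0.0203]
slide_pointer 0.97 [379. 281.] [ 0.5219 -0.1148  0.0201]
mark_tip 0.68 [311. 194.] [ 0.4743 -0.0849  0.0266]
```

View pics/w3c.png

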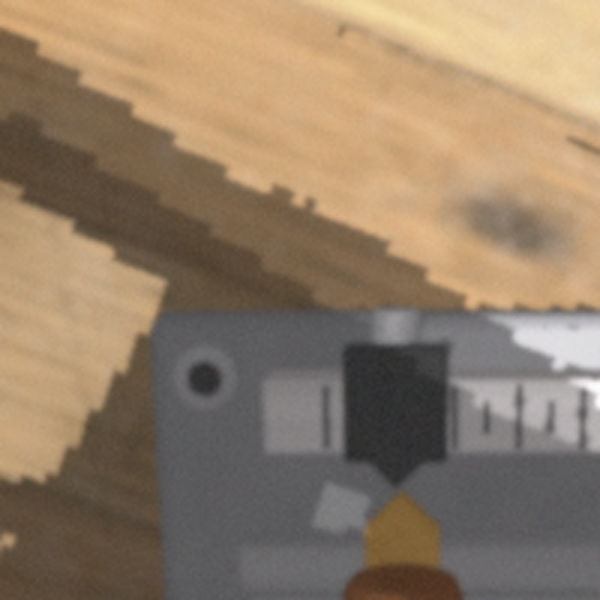

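The rider tip is at crop (397,487) and the slide pointer tip at (402,490), so the slide is about 1 mm short. The rider hasn't moved. I'll trim it and let it settle.

```bash
python3 -m inch '0 -1 0 0 0 0;0 -1 0 0 0 0;0 -1 0 0 0 0;0 -1 0 0 0 0;0 -1 0 0 0 0;0 -1 0 0 0 0'
python3 - <<'E'
from h import *
p=optics.capture("wrist");save(p,"wrist4.png")
d=models.regions_of(p,"mark_tip")[0]["point"];print(d,world(p,d,rng(p,d)))
for l in("cap_left_top","cap_right_top"):
    t=optics.capture("scene")
    for d in models.regions_of(t,l)[:1]: q=d["point"];print(l,world(t,q,rng(t,q)))
a=cv2.resize(p["image"][60:260,180:380],(600,600),interpolation=cv2.INTER_CUBIC)
cv2.imwrite("pics/w4c.png",a[:,:,::-1])
E
```

```text
clock: 12.0
ee_pos: [0.4915, -0.126, 0.0512]
orientation: [0.403, 0.581, -0.401, 0.583]
contact_force: [6.7, 4.7, -3.4]
finger_gap: 0.0151
[639.0, 263.9] [ 0.59515585 -0.05926925  0.07088228]
cap_left_top [ 0.60727712 -0.03733827  0.07608093]
cap_right_top [ 0.62301576 -0.08853484  0.07496424]
```

View pics/w4c.png

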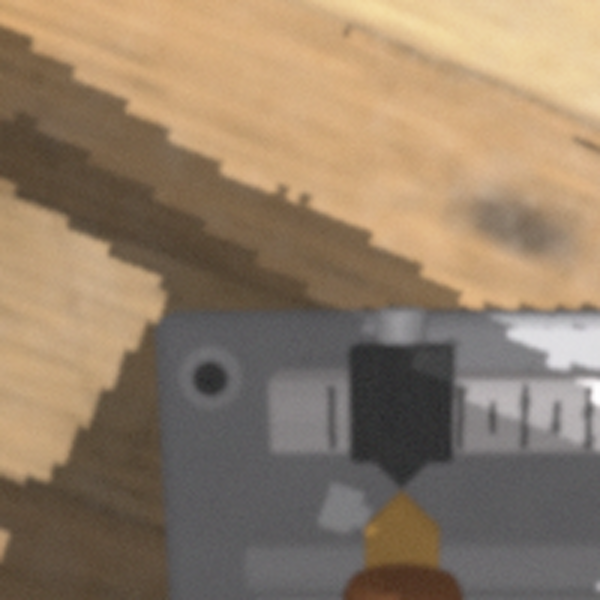

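The tips now line up, at (402,487) and (402,490). It has held there for over 0.4 s, so I'm handing in.

```bash
python3 -c "
from rig import ticket,telemetry
s=telemetry.state();print(s['clock'],s['finger_gap'],s['contact_force']);print(ticket.close_job())"
```

```text
12.3 0.015329714529172759 [ 7.02902371  5.24366752 -2.40153512]
the job is handed in; nothing more can be done
None
```

Both lids are pressed home and the slide is held at the mark. I handed the job in at 12.3 s with the gripper still holding the handle, commanded to 30 N. The hand-in gives no verdict, so the result rests on the checks below.

- **Lids:** I pressed each one until it met its stop, at 22 N on the left and 28 N on the right. Their tops then measured about 76 mm above the bench, and 75–76 mm again at the end. Fully home is 76 mm.
- **Slide:** I drew it about 44 mm. In the last wrist picture the two pointer tips sit in the same image column, within about 0.5 mm. It stayed there for at least 0.4 s before hand-in, with a spring pull of about 9 N at the wrist and the jaws closed on the bar at 15 mm.
- **Mark rider:** it measured within 1 mm of its starting place after the main draw. It also looked unmoved against the scale after the last 1 mm trim.
- **Bystanders:** I did not re-measure them, but the arm and fingers stayed clear of them throughout.
- **Disagreement:** the last network detection of the rider was wrong. It reported a spot near the picture edge, about 70 mm high, so I relied on the picture instead.

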